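# Thread the setting rod through the slack guides of a rivet stand

## Task

Take the setting rod with the orange grip out of the wooden tool block and thread it upright down through the upper guide, then the lower guide of the rivet-setting stand, until it is fully home in the anvil socket, and let go of it. The amber acrylic guides hang loose and have each slipped sideways out of line, so feel for each hole and bring it back into line as you go: press gently, about 5 N, because more than about 20 N cracks the stand's guides. Leave the other tools and things where they are.

Things in the scene. Friction and masses are not known exactly. Their poses are not given: they have to be found in the camera images.
- rod_grip (a point): Centre of the setting rod's square orange grip (22 x 22 mm, flats across its x and y axes, 44 mm tall, brass bands). Below it a brass shaft, 12 mm diameter, 100 mm long: the rod is 144 mm long and this point is 122 mm above its lower end. About 0.16 kg. z runs up along the rod. It starts upright in one of the block's three holes, flats squared with the block.
- rod_tip (a point): Centre of the flat lower end face of the setting rod (10.4 mm diameter, with a 1.5 mm tall bevel up to the 12 mm shaft).
- block: Wooden tool block, fixed, 60 (x) by 210 (y) by 40 mm high; origin at the centre of its underside. Three blind holes, 13.6 mm diameter, 30 mm deep, along its y axis at -70, 0, +70 mm. A tool in it has its lower end 10 mm and its grip's centre 132 mm above the table. Block and stand may change sides of the table.
- stand: Rivet-setting stand, fixed; origin at table height on the anvil socket's axis, z up. Rigid steel anvil 56 x 56 x 35 mm high with a blind socket, 15 mm diameter, 25 mm deep; green column at x = -81 to -63 mm, 103 mm high. Two amber guides, 50 mm wide in y and 8 mm thick, reach from the column over the anvil (x = -47 to +25 mm), each with one 15 mm through hole.
- upper_line (a point): Fixed point of the socket axis at the height of the upper guide's top face (95 mm; underside 87 mm). In the stand's x the guide's hole is on this axis; along the stand's y the guide has slipped by anything from -10 to +10 mm (not measured). It slides along y with about 1 N of friction, stays where it is left and stops at 12 mm either way. Pressed down it yields springily, 1 mm per 2 N.
- lower_line (a point): Fixed point of the socket axis at the height of the lower guide's top face (65 mm; underside 57 mm). This guide has slipped along the stand's y on its own, by anything from -10 to +10 mm (not measured), and slides, stops and yields just like the upper one. A guide that holds the rod moves along with it.
- socket (a point): Centre of the anvil socket's floor, 10 mm above the table; fully home the rod's lower end stands on it, and the grip's centre is then 132 mm above the table, the grip's underside 15 mm above the upper guide.
- punch_grip (a point): Centre of the pale wooden grip of a steel punch of the same size as the rod, standing in the block; to be left.
- stamp_grip (a point): Centre of the black grip of a dark steel stamp of the same size as the rod, standing in the block; to be left.
- mallet_center (a point): Middle of the mallet lying on the table (amber faces, wooden handle, 175 mm long, 44 mm thick).
- ruler: Steel rule lying flat, 25 x 200 x 4 mm, centre of its underside; its y axis runs along it.
- dye: Amber jar, 44 mm diameter, 85 mm tall; centre of its underside.
- glue: White bottle, 40 mm diameter, 100 mm tall; centre of its underside.
- washer: Brass ring lying flat, 40 mm diameter, 12 mm tall; centre of its underside.
- spool: Wooden spool, 40 mm diameter, 45 mm tall; centre of its underside.
There are look-alikes about, which are no part of the job. Leave any blue look-alike of the part that bears rod_grip alone.

How it is judged (in metres and radians):
On the way, in this order (a step that is already met when the one before it is completed fails the run):
1. the rod is lifted clear of the tool block, its lower end more than 60 mm above the table (height (world z) of rod_tip above 0.06 m), for 0.1 s.
2. the upright rod's lower end has come out under the upper guide (z of rod_tip in the frame of stand below 0.083 m and horizontal distance between rod_tip and socket below 0.015 m and angle between rod_grip's own z axis and vertical below 0.12 rad), for 0.05 s.
3. the upright rod's lower end has come out under the lower guide (z of rod_tip in the frame of stand below 0.053 m and horizontal distance between rod_tip and socket below 0.015 m and angle between rod_grip's own z axis and vertical below 0.12 rad), for 0.05 s.
At the end, for the whole second after the job is handed in: the rod stands released in the anvil socket, through both guides: its lower end within 3 mm of the socket's axis and within 3 mm of its floor, tilted less than 0.08 rad; every other tool and thing is within 30 mm of where it began (horizontal distance between rod_tip and socket below 0.003 m and z of rod_tip in the frame of stand below 0.013 m and angle between rod_grip's own z axis and vertical below 0.08 rad and distance of each of punch_grip, stamp_grip, mallet_center, ruler, dye, glue, washer, spool from where it was at the start of the episode below 0.03 m); the robot touches nothing.
It fails at once if the stand or its guides are pressed with more than 20 N (contact force between stand and anything else above 20 N).
It fails at once if another tool or thing is moved by more than 30 mm (distance of any of punch_grip, stamp_grip, mallet_center, ruler, dye, glue, washer, spool from where it was at the start of the episode above 0.03 m).
It also fails if it takes over 72 s, if anything falls off the work surface, if the arm or the gripper's body presses on something with over 40 N, if the wrist force passes 120 N, or if a joint passes its speed limit or range.

## Robot

A 6-joint arm with a two-finger parallel gripper is mounted at the origin on the work surface. World frame = base frame: x ahead of the robot, y to its left, z up, the work surface at z = 0. Lengths are in mm, angles in rad, forces in N, time in s.
With the tool pointing down it reaches from about 250 to 725 mm from the base axis. Payload 4 kg.
Tool frame: the origin (TCP) lies midway between the tips of the shut fingers; the grasp point (between the pads) lies ctrl.pinch_z behind it (ctrl.pinch_z is the distance from the TCP to the grasp point, in mm); z points along the fingers, y is the line along which they close (so a half turn about z gives the same grasp; the last joint's range is limited). The gripper opens to 85 mm and grips with 20 to 120 N. Pads are 22 mm wide; open, the fingers measure 114 mm over their backs; the gripper's body (76 mm by 85 mm) begins 54 mm behind the grasp point. The pads swing forward as they close: fully open they stand 13 mm farther back than shut.
Start: joints at [-1.259, 0.241, 0.005, 1.335, 0, 1.571], TCP at [153.384, -475.892, 231.306] pointing down, gripper open.
Joint ranges: [-2.72, 2.72], [-1.05, 1.87], [-1.09, 1.28], [-1.99, 2.15], [-1.42, 1.44], [-3.14, 3.14]. Speed limits (rad/s): [2.79, 2.79, 3.14, 3.14, 3.14, 3.14].

## Interface

Orientations are given as a unit quaternion [x, y, z, w].
In Python, from station import ctrl, vision gives the robot as it stands.
- The arm moves only by the tool send_rows, never from a script. Its argument "commands" is text: rows parted by semicolons, each of 7 numbers parted by spaces: the shift along the tool's x, y, z normalised to -1 to 1, where 1 is 150 mm, then the turn, a rotation vector about the tool's x, y, z normalised to -1 to 1, where 1 is 360 degrees, then the gripper command: -1 is fully open, 1 is shut, values between are in proportion. In form: dx dy dz wx wy wz fingers; .... A call has exactly 10 rows; each row shifts and turns the commanded pose from where the row before left it, along the tool's axes as they then stand; what a row does not reach is not made up. A row lasts 1/8 s, in which the tool goes at most 62.5 mm and 10.7 degrees, less where a joint would pass 70% of its speed; a pose out of reach is approached as far as the arm can. A call with a number of a shift or a turn outside -1 to 1 is refused whole. A call with a gripper value outside its range is refused whole. The fingers move at their own pace and stop on an object; "grip_force" is the grip in N (left out, the last holds). Time passes only in rows, so rows that do not move let the fingers close, or fill a call up. It gives the time, the measured TCP pose, the force, the opening and the grip force at its end, in the units of the state.
- ctrl.get_obs(): the state, without advancing time (a new reading comes with each control period).
- vision.snapshot(name): name is "scene" or "top"; returns the picture (420x560x3 uint8, blue, green, red); there is no depth.
- vision.get_calibration(name): a dict with "vfov" (degrees; the focal length in pixels is half the picture's height over the tangent of half this angle, whatever the lens; pixels are square), "cx", "cy" (the principal point, pixels), "extrinsics" (4x4, takes a point from camera to world coordinates). Camera axes: x right, y up, looking along -z (the intrinsics and any distortion apply to the point x, -y, -z); pixel columns grow to the right and rows downward; lengths in mm; the calibration is good to about 2 mm. A picture is of the moment at which its call begins. get_calibration takes no time and is no camera call.
- ctrl.hand_in(): hands the job in; it is judged then, once.
Trained networks look in the newest picture that a camera, given by its name, has taken for a name from the list of things; names that differ only in an ending like _2 or _b are one class to them, and where a whole thing is asked for, a point or a joint stands for the part that bears it (a point fixed in the world has none). Each returns a list of dicts, best first, with "conf" (0 to 1); they miss things now and then, are a little off and sometimes report something else, mostly with a low value. They report only what shows in the picture. A call takes as long as a camera call. They do not tell look-alikes from the thing itself.
- vision.look_for(thing, camera): "extent" ([left, top, right, bottom] in pixels, round what is visible of it).
The state is a dict: "time": time; "q": joint angles; "joint_vel": joint speeds; "joint_efforts": joint torques, N m; "position": TCP position; "tcp_rot": TCP orientation; "ft_force": force on the tool from outside, world axes, zero at the start; "moment": the same for the moment, N m; "opening": finger opening in mm; "grip_force": force on a finger pad.
Only numpy, scipy, OpenCV 4.12 (cv2) and the standard library are available. Lean on these libraries where they do the work, as an engineer would, in place of code of your own. Each camera call takes 0.05 s, during which the arm holds its last target. There are 200 camera calls.

## Working session

There is one attempt and no reset: what is moved stays moved. The work goes in short steps, Python scripts to look and compute and a tool call to move; the robot and the scene stay as the last step left them, time stands still between calls to the robot, and variables do not carry over. Pictures are saved under pics/ and viewed, at most 10 in all, crops included, and the job is handed in when it is done.

Besides the shell and the picture viewer there is one more tool, called as name(argument=value, ...), one argument or row to a line, values as JSON. send_rows: Moves the arm, as the interface text tells. Its arguments: {"type":"object","properties":{"commands":{"type":"string"},"grip_force":{"type":"number"}},"required":["commands"]}

```bash
mkdir -p pics
cat > h.py <<'E'
import numpy as np, cv2
from station import ctrl, vision
def ray(cam,u,v):
    c=vision.get_calibration(cam);f=210/np.tan(np.radians(c["vfov"]/2));E=np.array(c["extrinsics"])
    d=E[:3,:3]@np.array([(u-c["cx"])/f,-(v-c["cy"])/f,-1]);return E[:3,3],d
def at_z(cam,u,v,z):
    o,d=ray(cam,u,v);return o+d*(z-o[2])/d[2]
def tri(u1,v1,u2,v2):
    o,d=ray("top",u1,v1);p,e=ray("scene",u2,v2)
    s=np.linalg.lstsq(np.c_[d,-e],p-o,rcond=None)[0];a=o+d*s[0];b=p+e*s[1];return (a+b)/2,np.linalg.norm(a-b)
def proj(cam,P):
    c=vision.get_calibration(cam);f=210/np.tan(np.radians(c["vfov"]/2));E=np.array(c["extrinsics"])
    q=E[:3,:3].T@(np.array(P,float)-E[:3,3]);return c["cx"]+f*q[0]/-q[2],c["cy"]-f*q[1]/-q[2]
E
python3 - <<'E'
from h import *
np.set_printoptions(precision=3,suppress=True)
im={n:vision.snapshot(n) for n in("top","scene")}
cv2.imwrite("pics/top.png",im["top"]);cv2.imwrite("pics/scene.png",im["scene"])
for n in im:
    c=vision.get_calibration(n);print(n,c)
    for t in("rod_grip","block","stand","punch_grip","stamp_grip"):
        print(t,[(round(r["conf"],2),np.round(r["extent"],1).tolist()) for r in vision.look_for(t,n)[:4]])
print(ctrl.pinch_z,ctrl.get_obs())
E
```

```text
top {'vfov': 54.50901447404772, 'cx': 271.5353941676342, 'cy': 209.26572759030677, 'extrinsics': array([[   0.024,    0.987,   -0.161,  414.514],
       [  -1.   ,    0.026,    0.006,    4.462],
       [   0.01 ,    0.161,    0.987, 1188.35 ],
       [   0.   ,    0.   ,    0.   ,    1.   ]])}
rod_grip [(0.66, [350.9, 228.6, 366.0, 236.9]), (0.45, [181.4, 215.6, 227.5, 273.1]), (0.42, [351.0, 193.3, 374.1, 212.0])]
block [(0.72, [287.5, 227.1, 366.0, 259.3]), (0.61, [181.6, 214.0, 228.0, 274.6])]
stand [(0.67, [183.9, 215.7, 228.1, 271.8]), (0.55, [130.6, 262.5, 150.1, 277.2])]
punch_grip [(0.47, [299.7, 243.0, 311.5, 253.0])]
stamp_grip [(0.59, [258.3, 185.7, 322.1, 194.4]), (0.49, [302.2, 240.4, 310.2, 251.2])]
scene {'vfov': 42.186747512900126, 'cx': 275.1254747202287, 'cy': 208.20422869984932, 'extrinsics': array([[   0.283,   -0.63 ,    0.723, 1493.433],
       [   0.959,    0.18 ,   -0.219, -247.349],
       [   0.008,    0.755,    0.655,  919.616],
       [   0.   ,    0.   ,    0.   ,    1.   ]])}
rod_grip [(0.64, [150.8, 191.7, 166.2, 225.2]), (0.6, [151.5, 220.6, 163.7, 275.4])]
block [(0.8, [148.2, 201.8, 237.9, 254.2]), (0.59, [372.9, 229.4, 391.9, 266.0])]
stand [(0.57, [298.8, 165.0, 346.8, 223.6])]
punch_grip []
stamp_grip [(0.55, [185.4, 185.2, 195.5, 227.6])]
18.700000000000003 {'time': 0.6, 'q': array([-1.259,  0.241,  0.005,  1.335, -0.   ,  1.571]), 'joint_vel': array([-0.002,  0.   ,  0.001, -0.   , -0.001, -0.001]), 'joint_efforts': array([ -0.001, -37.197,  25.257,   0.001,  -0.   ,   0.   ]), 'position': array([ 153.378, -475.901,  231.336]), 'tcp_rot': array([ 0.988,  0.155, -0.   ,  0.   ]), 'ft_force': array([-0.26 , -0.808,  0.739]), 'moment': array([-0.045, -0.012,  0.023]), 'grip_force': 0.0, 'opening': 85.64296463267405}
```

```bash
python3 -c "
import cv2,numpy as np
a=cv2.imread('pics/top.png');b=cv2.imread('pics/scene.png')
"
```

```text
(no output)
```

View pics/top.png

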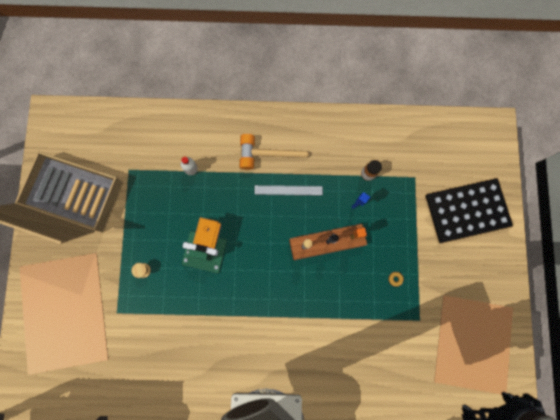

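View pics/scene.png

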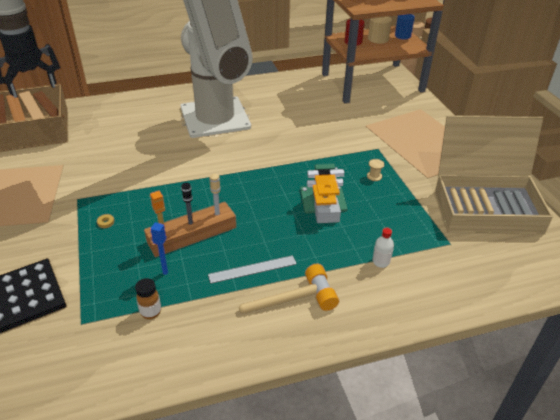

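Top view: the orange grip is at (360,231) at the right end of the block, with the black grip at (333,239) and the pale one at (307,245). A blue look-alike is at (361,201). The stand is at (205,240). In the scene view the orange grip is at (157,201) and the blue one at (159,235). The orange one in the block fits the description; I'll confirm it in an enlarged crop.

```bash
python3 -c "
import cv2,numpy as np
a=cv2.imread('pics/top.png');b=cv2.imread('pics/scene.png')
r=lambda x,u,v,w,h:cv2.resize(x[v:v+h,u:u+w],(400,300),interpolation=cv2.INTER_CUBIC)
cv2.imwrite('pics/c1.png',np.vstack([np.hstack([r(a,285,188,100,75),r(a,165,200,80,75)]),np.hstack([r(b,140,170,112,84),r(b,290,155,80,75)])]))
"
```

```text
(no output)
```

View pics/c1.png

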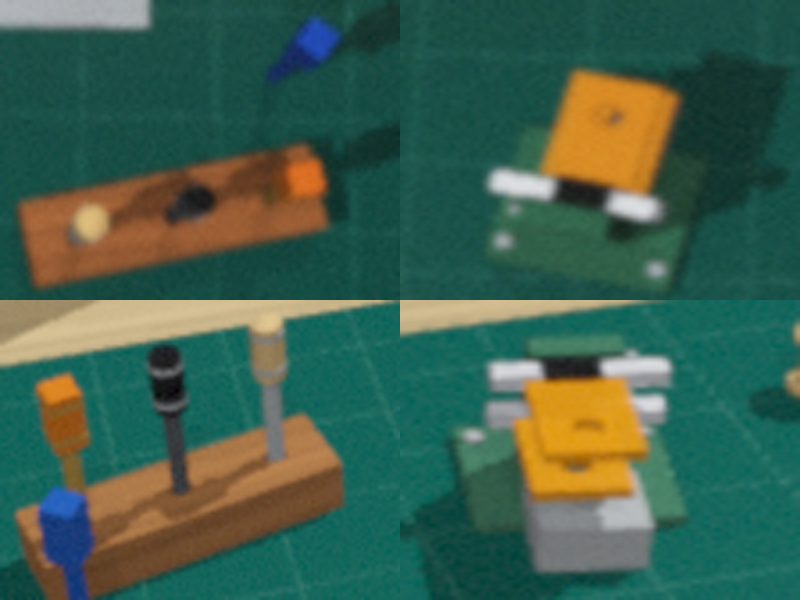

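Confirmed: the orange square grip stands at the block's right end, and the blue one is separate. I'll enlarge the stand to fit its pose.

Run:
```python
from h import *
a=cv2.imread('pics/top.png');b=cv2.imread('pics/scene.png')
r=lambda x,u,v,w,h:cv2.resize(x[v:v+h,u:u+w],(w*8,h*8),interpolation=cv2.INTER_CUBIC)
cv2.imwrite('pics/c2.png',np.hstack([r(a,180,208,50,70),r(b,298,160,50,70)]))
def blob(im,lo,hi,box):
    u,v,w,h=box;m=cv2.inRange(cv2.cvtColor(im,cv2.COLOR_BGR2HSV),lo,hi)[v:v+h,u:u+w]
    n,l,s,c=cv2.connectedComponentsWithStats(m);k=1+np.argmax(s[1:,4]);cn=cv2.findContours((l==k).astype(np.uint8),0,1)[0][0]
    return np.round(c[k]+[u,v],2),s[k].tolist(),np.array(cv2.boxPoints(cv2.minAreaRect(cn)))+[u,v]
for nm,im,lo,hi,box in[("grip top",a,(5,190,150),(14,255,255),(345,218,30,25)),("grip scene",b,(5,170,90),(16,255,255),(140,180,30,50)),
  ("block",a,(5,100,60),(14,255,255),(283,215,90,50))]:
    print(nm,blob(im,lo,hi,box))
g=at_z("top",360.9,232.2,154);print("grip",g)
C=[at_z("top",u,v,40)[:2] for u,v in[(290,238.75),(361.25,224.25),(367,245.5),(294.5,260)]];print(np.array(C),np.mean(C,0))
C=[at_z("top",u,v,95)[:2] for u,v in[(200,217.5),(221.6,223),(214.6,247.5),(193.6,241.25)]];print(np.array(C),np.mean(C,0),at_z("top",206.4,229,95))
print(tri(360.9,232.2,157,195))
```

```text
grip top (array([360.7 , 232.37]), [11, 10, 10, 10, 76], array([[355.47058964, 228.88235283],
       [363.70588303, 226.8235302 ],
       [365.88235474, 235.52941322],
       [357.64706039, 237.58823586]]))
grip scene (array([157.06, 201.38]), [11, 11, 13, 22, 180], array([[150.1153841 , 192.57692242],
       [160.11538315, 190.57692242],
       [164.19230652, 210.96153641],
       [154.19230652, 212.96153641]]))
block (array([328.78, 241.5 ]), [7, 10, 77, 34, 1409], array([[288.8398571 , 238.32821083],
       [364.14377594, 222.92513275],
       [368.46752167, 244.0634594 ],
       [293.16360474, 259.46653748]]))
grip [ 529.75010536 -231.18951817  154.        ]
[[ 518.7680013   -56.48527129]
 [ 565.1846437  -258.40472866]
 [ 505.21333815 -273.98806334]
 [ 459.53327949  -70.10584929]] [ 512.17481566 -164.74597815]
[[565.13451384 190.80660649]
 [551.66252356 131.83137964]
 [485.24892747 147.60332101]
 [500.52692649 204.53373453]] [525.64322284 168.69376042] [534.34953614 171.96934684  95.        ]
(array([ 530.28352619, -230.63129773,  150.94376304]), np.float64(2.4862619352021014))
```

View pics/c2.png

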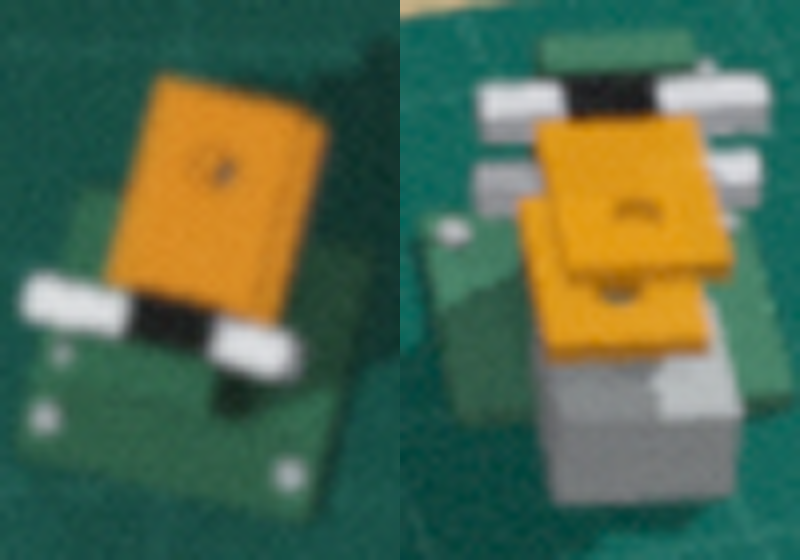

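Run:
```python
from h import *
from scipy.optimize import least_squares
S=[(548,415,28,-28,35,0),(742,412,28,28,35,0),(553,502,28,-28,0,0),(735,498,28,28,0,0),(538,122,-47,-25,95,1),(697,118,-47,25,95,1),(568,266,25,-25,95,1),(733,262,25,25,95,1),(522,200,-47,-25,65,2),(545,345,25,-25,65,2),(705,340,25,25,65,2),(638,210,0,0,95,1)]
T=[(160,75,25,25,95,1),(308,98,25,-25,95,1),(210,164,0,0,95,1)]
def res(p,full=False):
    x,y,w,s1,s2,ox,oy=p;s=[0,s1,s2];R=[]
    for cam,L,u0,v0,sh in(("scene",S,248,160,0),("top",T,180,208,1)):
        for U,V,a,b,z,k in L:
            b=b+s[k];P=[x+a*np.cos(w)-b*np.sin(w)+sh*ox,y+a*np.sin(w)+b*np.cos(w)+sh*oy,z]
            R+=list(np.subtract(proj(cam,P),((U+.5)/8-.5+u0,(V+.5)/8-.5+v0)))
    return np.array(R+[ox/10,oy/10])
r=least_squares(res,[530,168,-.23,0,0,0,0],loss="soft_l1",f_scale=.5);print(np.round(r.x,3),np.sqrt(np.diag(np.linalg.inv(r.jac.T@r.jac)))*.4);print(np.round(res(r.x)[:-2].reshape(-1,2),2).tolist())
# rod grip from scene too: base of grip top centre
for c in("top","scene"):print(c,proj(c,[528.5,-232,132]),proj(c,[528.5,-232,154]))
```

```text
[ 5.39999e+02  1.77256e+02 -2.23000e-01 -4.17200e+00 -9.03800e+00
 -1.47900e+00 -2.41000e-01] [0.5878962  0.73443347 0.01066525 0.8873928  1.01080273 1.06921155
 0.93437372]
[[1.52, 1.0], [-0.16, 0.54], [0.07, 0.62], [-0.48, 0.28], [0.03, -0.3], [0.06, -0.46], [-0.14, -0.01], [-0.04, -0.23], [-0.55, -0.54], [-0.0, -0.25], [0.43, -0.36], [0.06, 0.12], [0.11, -0.31], [-0.54, 1.32], [0.28, -0.27]]
top (np.float64(359.30555876231745), np.float64(233.57330682207228)) (np.float64(361.2222981780538), np.float64(232.69571578497653))
scene (np.float64(156.85514191138014), np.float64(201.10047141230757)) (np.float64(155.51531270349903), np.float64(193.49326718248315))
```

send_rows(
  commands="0 0 0 0 0 -0.0236 -0.2;0 0 0 0 0 -0.0236 -0.2;0 0 0 0 0 -0.0236 -0.2;0 0 0 0 0 -0.0236 -0.2;0 0 0 0 0 -0.0236 -0.2;0 0 0 0 0 -0.0236 -0.2;0 0 0 0 0 -0.0236 -0.2;0 0 0 0 0 -0.0236 -0.2;0 0 0 0 0 -0.0236 -0.2;0 0 0 0 0 -0.0236 -0.2",
  grip_force=80,
)

```text
time: 1.85
position: [153.4, -475.9, 231.3]
tcp_rot: [0.622, 0.783, -0.0, 0.0]
ft_force: [0.6, -0.2, -0.4]
opening: 51.1
grip_force: 0.0
```

```bash
cat >> h.py <<'E'
from scipy.spatial.transform import Rotation as Ro
def to(x,y,z,yaw=None,n=10):
    o=ctrl.get_obs();R=Ro.from_quat(o["tcp_rot"]);M=R.as_matrix()
    d=np.array([x,y,z])-o["position"]
    print("t",o["time"],"pos",np.round(o["position"],1),"yaw",round(float(np.arctan2(M[1,0],M[0,0])),3),"tiltz",np.round(M[:,2],3),"open",round(o["opening"],1),"ft",np.round(o["ft_force"],1))
    print("tool shift/row (n=%d):"%n,np.round(M.T@d/150/n,4))
    if yaw is not None:
        Rt=Ro.from_euler("z",yaw)*Ro.from_euler("x",np.pi);print("turn total",np.round((R.inv()*Rt).as_rotvec()/2/np.pi,4))
E
python3 -c "
from h import *
to(529,-232,215,1.796)"
```

```text
t 1.85 pos [ 153.4 -475.9  231.3] yaw 1.8 tiltz [ 0. -0. -1.] open 51.1 ft [ 0.6 -0.2 -0.4]
tool shift/row (n=10): [0.1016 0.2808 0.0109]
turn total [0.     0.     0.0006]
```

send_rows(
  commands="0.1 0.28 0.01 0 0 0 -0.2;0.1 0.28 0.01 0 0 0 -0.2;0.1 0.28 0.01 0 0 0 -0.2;0.1 0.28 0.01 0 0 0 -0.2;0.1 0.28 0.01 0 0 0 -0.2;0.1 0.28 0.01 0 0 0 -0.2;0.1 0.28 0.01 0 0 0 -0.2;0.1 0.28 0.01 0 0 0 -0.2;0.1 0.28 0.01 0 0 0 -0.2;0.1 0.28 0.02 0 0 0 -0.2",
)

```text
time: 3.1
position: [530.9, -235.6, 214.9]
tcp_rot: [0.624, 0.782, 0.0, 0.0]
ft_force: [0.5, -0.3, -0.3]
opening: 51.0
grip_force: 0.0
```

```bash
python3 -c "
from h import *
to(529,-232,113,1.796)
o=ctrl.get_obs()
print(proj('scene',o['position']),proj('scene',[529,-232,132]))
r=lambda x,u,v,w,h:cv2.resize(x[v:v+h,u:u+w],(400,480),interpolation=cv2.INTER_CUBIC)
cv2.imwrite('pics/c3.png',np.hstack([r(vision.snapshot('scene'),115,125,100,120),r(vision.snapshot('top'),315,175,100,120)]))"
```

```text
t 3.1 pos [ 530.9 -235.6  214.9] yaw 1.795 tiltz [ 0. -0. -1.] open 51.0 ft [ 0.5 -0.3 -0.3]
tool shift/row (n=10): [ 0.0026 -0.0007  0.0679]
turn total [ 0.0001  0.0001 -0.0002]
(np.float64(150.08050201768646), np.float64(172.3795084656421)) (np.float64(156.88329171193823), np.float64(201.2393324280542))
```

View pics/c3.png

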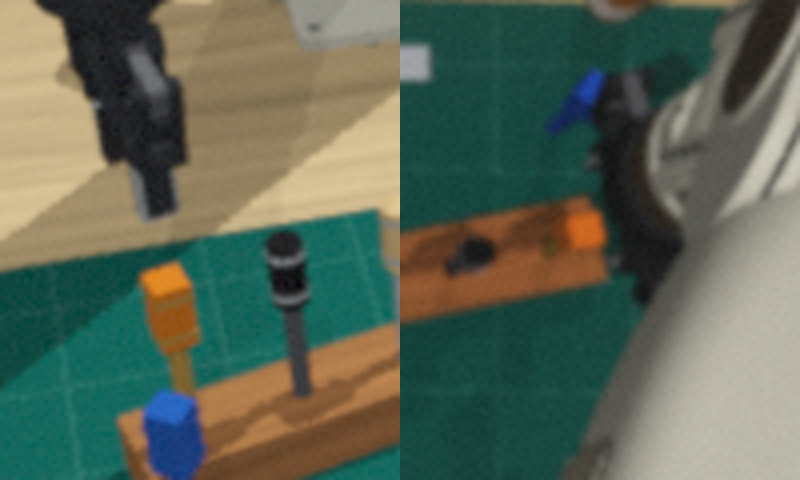

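The scene shows the open fingers above the orange grip, aligned laterally. The front finger clears the blue look-alike, so I'll descend.

send_rows(
  commands="0.013 -0.004 0 0 0 0 -0.2;0.013 -0.003 0.04 0 0 0 -0.2;0 0 0.08 0 0 0 -0.2;0 0 0.08 0 0 0 -0.2;0 0 0.08 0 0 0 -0.2;0 0 0.08 0 0 0 -0.2;0 0 0.08 0 0 0 -0.2;0 0 0.08 0 0 0 -0.2;0 0 0.08 0 0 0 -0.2;0 0 0.08 0 0 0 -0.2",
)

```text
time: 4.45
position: [527.8, -232.8, 112.0]
tcp_rot: [0.624, 0.782, 0.0, 0.0]
ft_force: [-0.6, -0.3, 0.5]
opening: 51.1
grip_force: 0.0
```

send_rows(
  commands="0 0 0 0 0 0 0.1;0 0 0 0 0 0 0.3;0 0 0 0 0 0 0.4;0 0 0 0 0 0 0.6;0 0 0 0 0 0 0.8;0 0 0 0 0 0 1;0 0 0 0 0 0 1;0 0 0 0 0 0 1;0 0 0 0 0 0 1;0 0 0 0 0 0 1",
)

```text
time: 5.7
position: [528.6, -233.0, 113.6]
tcp_rot: [0.624, 0.782, 0.0, 0.001]
ft_force: [1.9, 1.4, 5.7]
opening: 20.7
grip_force: 78.5
```

send_rows(
  commands="0 0 -0.02 0 0 0 1;0 0 -0.05 0 0 0 1;0 0 -0.1 0 0 0 1;0 0 -0.13 0 0 0 1;0 0 -0.13 0 0 0 1;0 0 -0.13 0 0 0 1;0 0 -0.13 0 0 0 1;0 0 -0.13 0 0 0 1;0 0 -0.13 0 0 0 1;0 0 -0.13 0 0 0 1",
)

```text
time: 6.95
position: [525.8, -232.6, 273.7]
tcp_rot: [0.624, 0.782, -0.001, -0.003]
ft_force: [0.1, 0.0, -0.6]
opening: 21.1
grip_force: 79.1
```

```bash
python3 -c "
from h import *
to(539,173,225,2.92)
s=vision.snapshot('scene');o=ctrl.get_obs()['position']
for z in(-104,-60,-4,18.7): print(z,proj('scene',o+[0,0,z]))
u,v=proj('scene',o+[0,0,-40]);u=int(u)-40;v=int(v)-48
print(u,v)
cv2.imwrite('pics/c4.png',cv2.resize(s[v:v+96,u:u+80],(480,576),interpolation=cv2.INTER_CUBIC))"
```

```text
t 6.95 pos [ 525.8 -232.6  273.7] yaw 1.794 tiltz [-0.006  0.001 -1.   ] open 21.1 ft [ 0.1  0.  -0.6]
tool shift/row (n=10): [0.2617 0.0687 0.0327]
turn total [-0.0006 -0.0008 -0.1792]
-104 (np.float64(153.73926758126387), np.float64(186.52582722966554))
-60 (np.float64(150.88971242840196), np.float64(170.42407597079784))
-4 (np.float64(147.05193435338109), np.float64(148.73825322451418))
18.7 (np.float64(145.42405557861193), np.float64(139.53973004990638))
109 114
```

View pics/c4.png

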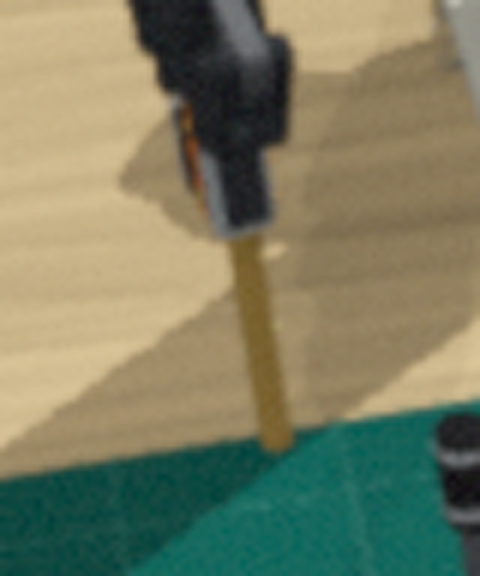

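The rod is held; its tip shows at about (155,188), some 3 mm along tool x from the TCP. I'll carry it over the stand, then turn.

send_rows(
  commands="0.1 0.03 0 0 0 0 1;0.25 0.07 0 0 0 0 1;0.32 0.086 0 0 0 0 1;0.32 0.086 0 0 0 0 1;0.32 0.086 0 0 0 0 1;0.32 0.086 0 0 0 0 1;0.32 0.086 0 0 0 0 1;0.32 0.086 0 0 0 0 1;0.24 0.06 0 0 0 0 1;0.1 0.026 0 0 0 0 1",
)

```text
time: 8.25
position: [541.6, 174.6, 272.6]
tcp_rot: [0.622, 0.783, -0.002, -0.001]
ft_force: [-0.6, 0.1, -1.1]
opening: 21.1
grip_force: 79.1
```

send_rows(
  commands="0 0 0 0 0 -0.018 1;0 0 0 0 0 -0.018 1;0 0 0 0 0 -0.018 1;0 0 0 0 0 -0.018 1;0 0 0 0 0 -0.018 1;0 0 0 0 0 -0.018 1;0 0 0 0 0 -0.018 1;0 0 0 0 0 -0.018 1;0 0 0 0 0 -0.018 1;0 0 0 0 0 -0.018 1",
)

```text
time: 9.5
position: [542.5, 171.5, 273.5]
tcp_rot: [0.106, 0.994, -0.001, -0.001]
ft_force: [0.3, 0.0, -0.5]
opening: 21.0
grip_force: 79.0
```

```bash
python3 -c "
from h import *
to(541.9,172.3,206,2.92)"
```

```text
t 9.5 pos [542.5 171.5 273.5] yaw 2.928 tiltz [-0.003 -0.001 -1.   ] open 21.0 ft [ 0.3  0.  -0.5]
tool shift/row (n=10): [0.0004 0.0005 0.045 ]
turn total [-0.0003 -0.0004  0.0013]
```

send_rows(
  commands="0.002 0.003 0.045 0 0 0.001 1;0.002 0.002 0.045 0 0 0 1;0 0 0.045 0 0 0 1;0 0 0.045 0 0 0 1;0 0 0.045 0 0 0 1;0 0 0.045 0 0 0 1;0 0 0.045 0 0 0 1;0 0 0.045 0 0 0 1;0 0 0.045 0 0 0 1;0 0 0.045 0 0 0 1",
)

```text
time: 10.75
position: [543.1, 173.1, 206.9]
tcp_rot: [0.111, 0.994, -0.0, 0.0]
ft_force: [-0.9, -0.2, -1.1]
opening: 21.4
grip_force: 79.0
```

```bash
python3 -c "
from h import *
to(541.9,172.3,206,2.92)
s=vision.snapshot('scene')
cv2.imwrite('pics/c5.png',cv2.resize(s[140:230,285:360],(600,720)[:2] and (500,600),interpolation=cv2.INTER_CUBIC))"
```

```text
t 10.75 pos [543.1 173.1 206.9] yaw 2.919 tiltz [ 0. -0. -1.] open 21.4 ft [-0.9 -0.2 -1.1]
tool shift/row (n=10): [ 0.0007 -0.0007  0.0006]
turn total [ 0.      0.     -0.0001]
```

View pics/c5.png

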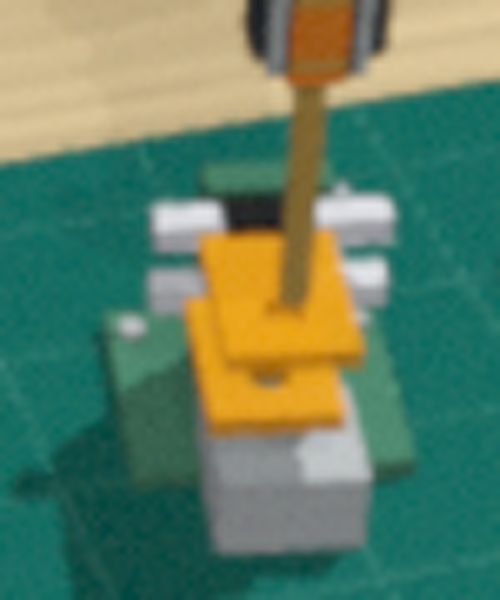

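The tip hovers at crop (291,302) and will land about 3 mm right of and 2.5 mm nearer the camera than the hole (crop 285,308). I'll correct and press gently.

send_rows(
  commands="0.009 -0.01 0 0 0 0 1;0.009 -0.009 0 0 0 0 1;0 0 0.012 0 0 0 1;0 0 0.012 0 0 0 1;0 0 0.012 0 0 0 1;0 0 0.012 0 0 0 1;0 0 0.008 0 0 0 1;0 0 0.008 0 0 0 1;0 0 0.007 0 0 0 1;0 0 0 0 0 0 1",
)

```text
time: 12.05
position: [539.7, 171.0, 196.5]
tcp_rot: [0.111, 0.994, 0.0, -0.0]
ft_force: [-0.7, -0.1, -1.0]
opening: 21.3
grip_force: 79.0
```

```bash
python3 -c "
from h import *
to(539,171,196,2.92)
print(ctrl.get_obs()['moment'])"
```

```text
t 12.05 pos [539.7 171.  196.5] yaw 2.919 tiltz [-0.  0. -1.] open 21.3 ft [-0.7 -0.1 -1. ]
tool shift/row (n=10): [ 0.0005 -0.0001  0.0004]
turn total [ 0.     -0.0001 -0.0001]
[0.04650627 0.09367747 0.01528846]
```

send_rows(
  commands="0 0 0.004 0 0 0 1;0 0 0.004 0 0 0 1;0 0 0.004 0 0 0 1;0 0 0.004 0 0 0 1;0 0 0.004 0 0 0 1;0 0 0 0 0 0 1;0 0 0 0 0 0 1;0 0 0 0 0 0 1;0 0 0 0 0 0 1;0 0 0 0 0 0 1",
)

```text
time: 13.3
position: [539.8, 171.0, 193.6]
tcp_rot: [0.111, 0.994, 0.0, -0.0]
ft_force: [0.1, 0.8, 0.2]
opening: 21.1
grip_force: 78.9
```

send_rows(
  commands="0 0 0.009 0 0 0 1;0 0 0.009 0 0 0 1;0 0 0.009 0 0 0 1;0 0 0.009 0 0 0 1;0 0 0.009 0 0 0 1;0 0 0.009 0 0 0 1;0 0 0.009 0 0 0 1;0 0 0.009 0 0 0 1;0 0 0.009 0 0 0 1;0 0 0.009 0 0 0 1",
)

```text
time: 14.55
position: [539.8, 171.0, 180.1]
tcp_rot: [0.111, 0.994, -0.0, -0.0]
ft_force: [-0.8, 1.3, -0.0]
opening: 20.9
grip_force: 79.0
```

send_rows(
  commands="0 -0.007 0 0 0 0 1;0 -0.007 0 0 0 0 1;0 -0.007 0 0 0 0 1;0 -0.006 0 0 0 0 1;0 0 0.02 0 0 0 1;0 0 0.02 0 0 0 1;0 0 0.02 0 0 0 1;0 0 0.012 0 0 0 1;0 0 0.01 0 0 0 1;0 0 0.008 0 0 0 1",
)

```text
time: 15.8
position: [538.9, 167.0, 166.6]
tcp_rot: [0.111, 0.994, -0.0, 0.0]
ft_force: [-1.2, 0.5, -0.6]
opening: 20.9
grip_force: 78.9
```

send_rows(
  commands="0 0 0 0 0 0 1;0 0 0 0 0 0 1;0 0 0.003 0 0 0 1;0 0 0.003 0 0 0 1;0 0 0 0 0 0 1;0 0 0 0 0 0 1;0 0 0 0 0 0 1;0 0 0 0 0 0 1;0 0 0 0 0 0 1;0 0 0 0 0 0 1",
)

```text
time: 17.05
position: [538.9, 167.0, 165.8]
tcp_rot: [0.111, 0.994, 0.0, 0.0]
ft_force: [-1.7, 0.4, -0.9]
opening: 21.3
grip_force: 78.9
```

send_rows(
  commands="0.004 0 0 0 0 0 1;0 0 0.004 0 0 0 1;0 0 0.004 0 0 0 1;0 0 0.004 0 0 0 1;0 0 0.004 0 0 0 1;0 0 0.004 0 0 0 1;0 0 0 0 0 0 1;0 0 0 0 0 0 1;0 0 0 0 0 0 1;0 0 0 0 0 0 1",
)

```text
time: 18.3
position: [538.3, 167.1, 162.8]
tcp_rot: [0.111, 0.994, -0.0, 0.0]
ft_force: [0.1, 0.7, -1.9]
opening: 21.1
grip_force: 79.0
```

send_rows(
  commands="0 0 0.009 0 0 0 1;0 0 0.009 0 0 0 1;0 0 0.009 0 0 0 1;0 0 0.009 0 0 0 1;0 0 0.009 0 0 0 1;0 0 0.009 0 0 0 1;0 0 0.009 0 0 0 1;0 0 0.009 0 0 0 1;0 0 0.009 0 0 0 1;0 0 0.009 0 0 0 1",
)

```text
time: 19.55
position: [538.3, 167.1, 149.1]
tcp_rot: [0.111, 0.994, 0.0, -0.0]
ft_force: [0.2, 0.2, -1.0]
opening: 21.1
grip_force: 79.0
```

```bash
python3 -c "
from h import *
to(539.5,177,149,2.92)
s=vision.snapshot('scene')
cv2.imwrite('pics/c6.png',cv2.resize(s[150:230,295:355],(600,600),interpolation=cv2.INTER_CUBIC)[:, :])"
```

```text
t 19.55 pos [538.3 167.1 149.1] yaw 2.919 tiltz [-0.  0. -1.] open 21.1 ft [ 0.2  0.2 -1. ]
tool shift/row (n=10): [0.0007 0.0066 0.0001]
turn total [-0.     -0.     -0.0001]
```

View pics/c6.png

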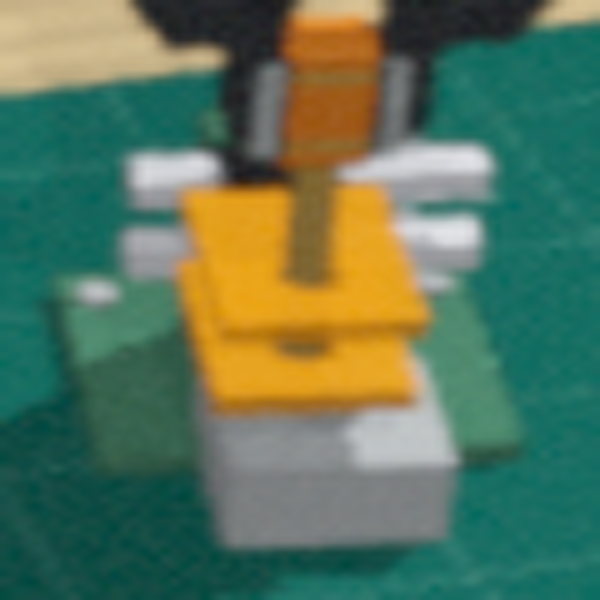

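The rod is visibly through both guides (the shaft shows at (303,348) in the lower one). The anvil is about 8.5 mm further along stand y. I'll shift there and go down.

send_rows(
  commands="0 0.007 0 0 0 0 1;0 0.007 0 0 0 0 1;0 0.007 0 0 0 0 1;0 0.007 0 0 0 0 1;0 0.007 0 0 0 0 1;0 0.007 0 0 0 0 1;0 0.007 0 0 0 0 1;0 0.007 0 0 0 0 1;0 0 0.02 0 0 0 1;0 0 0.02 0 0 0 1",
)

```text
time: 20.85
position: [540.3, 175.6, 143.2]
tcp_rot: [0.111, 0.994, 0.0, 0.0]
ft_force: [-0.3, -0.3, -1.0]
opening: 21.1
grip_force: 79.1
```

send_rows(
  commands="0 0 0.01 0 0 0 1;0 0 0.01 0 0 0 1;0 0 0.006 0 0 0 1;0 0 0.006 0 0 0 1;0 0 0.004 0 0 0 1;0 0 0 0 0 0 1;0 0 0 0 0 0 1;0 0 0 0 0 0 1;0 0 0 0 0 0 1;0 0 0 0 0 0 1",
)

```text
time: 22.1
position: [540.2, 175.3, 137.9]
tcp_rot: [0.111, 0.994, 0.0, 0.0]
ft_force: [-0.3, 0.2, -2.0]
opening: 21.4
grip_force: 78.9
```

send_rows(
  commands="0 0 0.004 0 0 0 1;0 0 0.004 0 0 0 1;0 0 0.004 0 0 0 1;0 0 0.004 0 0 0 1;0 0 0 0 0 0 1;0 0 0 0 0 0 1;0 0 0 0 0 0 1;0 0 0 0 0 0 1;0 0 0 0 0 0 1;0 0 0 0 0 0 1",
)

```text
time: 23.35
position: [540.2, 175.3, 135.5]
tcp_rot: [0.111, 0.994, 0.0, 0.0]
ft_force: [-0.6, -0.0, -1.1]
opening: 21.0
grip_force: 78.9
```

Still free (tip at about 32 mm, below the anvil top). Continuing down to about 2 mm above the floor.

send_rows(
  commands="0 0 0.008 0 0 0 1;0 0 0.008 0 0 0 1;0 0 0.008 0 0 0 1;0 0 0.008 0 0 0 1;0 0 0.008 0 0 0 1;0 0 0.008 0 0 0 1;0 0 0.008 0 0 0 1;0 0 0.008 0 0 0 1;0 0 0.008 0 0 0 1;0 0 0.008 0 0 0 1",
)

```text
time: 24.6
position: [540.2, 175.3, 123.4]
tcp_rot: [0.111, 0.994, 0.0, 0.0]
ft_force: [-0.6, -0.2, -0.5]
opening: 21.1
grip_force: 78.9
```

send_rows(
  commands="0 0 0.008 0 0 0 1;0 0 0.008 0 0 0 1;0 0 0.008 0 0 0 1;0 0 0.008 0 0 0 1;0 0 0.008 0 0 0 1;0 0 0.004 0 0 0 1;0 0 0 0 0 0 1;0 0 0 0 0 0 1;0 0 0 0 0 0 1;0 0 0 0 0 0 1",
)

```text
time: 25.85
position: [540.2, 175.3, 116.9]
tcp_rot: [0.111, 0.994, 0.0, 0.0]
ft_force: [0.9, 0.4, -0.6]
opening: 20.9
grip_force: 78.9
```

send_rows(
  commands="0 0 0.005 0 0 0 1;0 0 0.005 0 0 0 1;0 0 0.005 0 0 0 1;0 0 0.004 0 0 0 1;0 0 0.002 0 0 0 1;0 0 0.002 0 0 0 1;0 0 0 0 0 0 1;0 0 0 0 0 0 1;0 0 0 0 0 0 1;0 0 0 0 0 0 1",
)

```text
time: 27.1
position: [540.2, 175.3, 113.6]
tcp_rot: [0.111, 0.994, 0.0, 0.0]
ft_force: [-0.1, -0.4, 2.5]
opening: 21.2
grip_force: 79.3
```

Contact at the expected height, so the rod is home. Releasing and retreating.

send_rows(
  commands="0 0 0 0 0 0 0.45;0 0 0 0 0 0 0.4;0 0 0 0 0 0 0.3;0 0 0 0 0 0 0.2;0 0 0 0 0 0 0;0 0 0 0 0 0 -0.2;0 0 0 0 0 0 -0.2;0 0 0 0 0 0 -0.2;0 0 0 0 0 0 -0.2;0 0 0 0 0 0 -0.2",
  grip_force=20,
)

```text
time: 28.35
position: [540.2, 175.3, 113.4]
tcp_rot: [0.111, 0.994, 0.0, 0.0]
ft_force: [-0.9, -0.1, 0.2]
opening: 51.1
grip_force: 0.0
```

send_rows(
  commands="0 0 -0.03 0 0 0 -0.2;0 0 -0.06 0 0 0 -0.2;0 0 -0.1 0 0 0 -0.2;0 0 -0.1 0 0 0 -0.2;0 0 -0.1 0 0 0 -0.2;0 0 -0.1 0 0 0 -0.2;0 0 -0.1 0 0 0 -0.2;0 0 -0.1 0 0 0 -0.2;0 0 0 0 0 0 -0.2;0 0 0 0 0 0 -0.2",
)

```text
time: 29.6
position: [539.9, 175.3, 216.5]
tcp_rot: [0.111, 0.994, -0.0, -0.0]
ft_force: [0.2, -0.2, -0.2]
opening: 51.4
grip_force: 0.0
```

```bash
python3 -c "
from h import *
to(540,175,220,2.92)
s=vision.snapshot('scene')
cv2.imwrite('pics/c7.png',cv2.resize(s[140:230,285:360],(500,600),interpolation=cv2.INTER_CUBIC))"
```

```text
t 29.6 pos [539.9 175.3 216.5] yaw 2.919 tiltz [-0.001 -0.    -1.   ] open 51.4 ft [ 0.2 -0.2 -0.2]
tool shift/row (n=10): [-0.0001 -0.0002 -0.0023]
turn total [-0.0001 -0.0001 -0.0001]
```

View pics/c7.png

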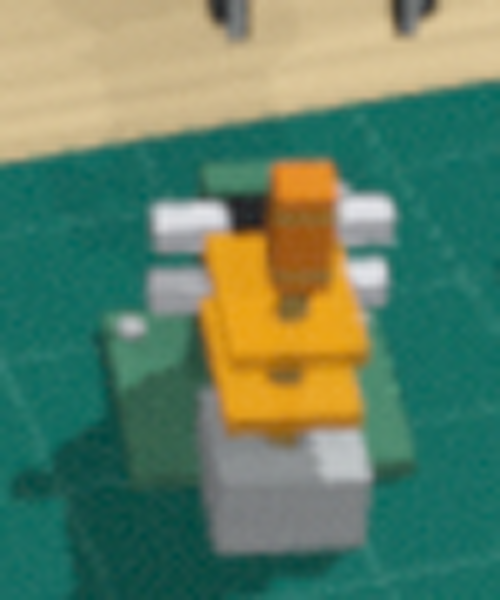

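The rod stands upright with its grip at crop (303,225). It passes through both guides (290,303 and 285,370), enters the anvil at (285,437), and the gripper is clear. Handing in.

```bash
python3 -c "
from h import *
print(ctrl.hand_in())"
```

```text
the job is handed in; nothing more can be done
None
```

The job is handed in: the orange-grip rod stands released and upright through both guides, home on the anvil socket floor; highest force read was 2.5 N at the stand, the other tools were not disturbed as far as I saw, and the hand-in gave no verdict.

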